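# Free up the idle well pump beside the outdoor tap

## Task

The well pump has stood idle and dry: work its long lever, the longer of the two hand levers on the teak surface, through at least three full strokes, each all the way down to the stop and all the way back up. Then let go, with the lever up. Do not work the short lever of the soap pump and do not knock over or shift the glass bottle.

Things in the scene. Friction and masses are not known exactly. Their poses are not given: they have to be found in the camera images.
- pump_lever (a joint): Long lever of the well pump (fixed grey cylinder 68 mm across, left or right on the table; lever points to the robot within 26 degrees). Rad: 0 = up at its stop, sprung rest, sloping 28 degrees up to the handle; 0.90 = down at its stop, 23.5 degrees below level. A spring lifts it back within 0.5 s. Mid-handle force: about 3 N at the top, 11 N at the bottom. Hinge pin level, at z = 190 mm.
- pump_grip (a point): Centre of the upper face of the long lever's handle, a flat teak palm rest 100 mm long, 44 wide, 18 thick at its free end. Turns with the lever: x runs along it from handle to hinge, y along the hinge pin, z square to the upper face. The hinge pin is at x = +180, z = -9 mm in this frame. Height over the table: 283 mm with the lever up, 127 mm down. Nothing stands under the handle.
- soap_lever (a joint): Short lever of the soap pump, a smaller pump of the same make on the other side, not to be worked. Rad: 0 = up, its sprung rest; 0.80 = down. Its handle is 50 mm long and 34 mm wide, its middle 85 mm from a hinge pin 135 mm above the table, and it too points to the robot within 26 degrees. Cylinder 54 mm across.
- bottle: Green glass bottle with a metal cap, 64 mm across, 190 mm high, standing loose between the two pumps (not to be knocked over or shifted). Origin at the centre of its underside, z up.
There are look-alikes about, which are no part of the job. Leave any brown or pink look-alike of the part that bears soap_lever alone.

How it is judged:
On the way, in this order (a step that is already met when the one before it is completed fails the run):
1. first stroke: long lever pressed down to its lower stop (past 0.72 of 0.90 rad) (value of joint pump_lever above 0.72 rad), for 0.05 s.
2. first stroke: long lever back up at its upper stop (under 0.17 rad) (value of joint pump_lever below 0.17 rad), for 0.05 s.
3. second stroke: long lever pressed down to its lower stop (past 0.72 of 0.90 rad) (value of joint pump_lever above 0.72 rad), for 0.05 s.
4. second stroke: long lever back up at its upper stop (under 0.17 rad) (value of joint pump_lever below 0.17 rad), for 0.05 s.
5. third stroke: long lever pressed down to its lower stop (past 0.72 of 0.90 rad) (value of joint pump_lever above 0.72 rad), for 0.05 s.
6. third stroke: long lever back up at its upper stop (under 0.17 rad) (value of joint pump_lever below 0.17 rad), for 0.05 s.
At the end, for the whole second after the job is handed in: After at least three full strokes of the long lever (each past 0.72 rad down and back under 0.17 rad), the long lever is at rest up (under 0.17 rad), the short soap lever is up (under 0.17 rad), and the bottle stands upright (within 10 degrees) within 30 mm of where it was (value of joint each of pump_lever, soap_lever below 0.17 rad and velocity of joint pump_lever below 0.1 rad/s and angle between bottle's own z axis and vertical below 0.17 rad and distance of bottle from where it was at the start of the episode below 0.03 m); the robot touches nothing.
It fails at once if the short lever of the soap pump is worked (pressed past 0.35 rad) (value of joint soap_lever above 0.35 rad).
It fails at once if the glass bottle is knocked over (tilted over 30 degrees) (angle between bottle's own z axis and vertical above 0.52 rad).
It fails at once if the glass bottle is shifted by more than 30 mm (distance of bottle from where it was at the start of the episode above 0.03 m).
It also fails if it takes over 48 s, if anything falls off the work surface, if the arm or the gripper's body presses on something with over 40 N, if the wrist force passes 120 N, or if a joint passes its speed limit or range.

## Robot

A 7-joint arm with a two-finger parallel gripper is mounted at the origin on the work surface. World frame = base frame: x ahead of the robot, y to its left, z up, the work surface at z = 0. Lengths are in m, angles in rad, forces in N, time in s.
With the tool pointing down it reaches from about 0.425 to 0.925 m from the base axis. Payload 6.8 kg.
Tool frame: the origin (TCP) lies at the very end of the fingers, on their centre line; the grasp point (between the pads) lies 19 mm behind it; z points along the fingers, y is the line along which they close (so a half turn about z gives the same grasp; the last joint's range is limited). The gripper opens to 85 mm and grips with 20 to 120 N. Pads are 22 mm wide; open, the fingers measure 114 mm over their backs; the gripper's body (76 mm by 85 mm) begins 54 mm behind the grasp point. The pads swing forward as they close: fully open they stand 13 mm farther back than shut.
Start: joints at [-1.442, 0.477, 0.022, 1.555, -0.011, 1.109, -0.083], TCP at [0.158, 0.656, 0.231] pointing down, gripper open.
Joint ranges: [-2.96, 2.96], [-0.34, 2.1], [-1.41, 1.46], [0.24, 2.44], [-1.37, 4.51], [0.17, 1.92], [-2.96, 2.96]. Speed limits (rad/s): [2.39, 2.39, 3.14, 3.14, 3.14, 3.14, 3.14].

## Interface

Orientations are given as a rotation vector (axis times angle).
In Python, from bench import get_obs, grab_frame, hand_in gives the robot as it stands.
- The arm moves only by the tool drive_tool, never from a script. Its argument "rows" is a list of rows, each an object with "offset": the shift along the tool's x, y, z as a fraction of full scale, a list of three; "rotation": the turn, a rotation vector about the tool's x, y, z as a fraction of full scale, a list of three; "claw": the opening, from 0 (shut) to 1 (fully open). In form: [{"offset": [tx, ty, tz], "rotation": [wx, wy, wz], "claw": claw}, ...]. A call has 1 to 20 rows; each row is the pose to reach, as a shift and turn from the pose commanded when the call began, along the tool's axes at that moment; what a row does not reach only later rows make up. Full scale, the value 1, is 0.15 m for a shift and 2 rad for a turn. A row lasts 1/12 s, in which the tool goes at most 41.7 mm and 7.16 degrees, less where a joint would pass 70% of its speed; a pose out of reach is approached as far as the arm can. A call with a number of a shift or a turn outside -1 to 1 is refused whole. A call with a gripper value outside its range is refused whole. The fingers move at their own pace and stop on an object; "force" is the grip in N (left out, the last holds). Time passes only in rows, so rows that repeat a pose let the fingers close. It gives the time, the measured TCP pose, the force, the opening and the grip force at its end, in the units of the state.
- get_obs(): the state, without advancing time (a new reading comes with each control period).
- grab_frame(name): name is "scene" or "top"; returns a dict with "frame" (384x512x3 uint8, red, green, blue), "z_map" (384x512 float32, m along the optical axis (not along the pixel's ray), 0 where there is no reading), "vfov" (degrees; the focal length in pixels is half the picture's height over the tangent of half this angle, whatever the lens; pixels are square), "cx", "cy" (the principal point, pixels), "R" (3x3) and "t" (3): a world point X has camera coordinates R X + t. Camera axes: x right, y down, z forward; pixel columns grow to the right and rows downward; lengths in m; the calibration is good to about 2 mm. A picture is of the moment at which its call begins.
- hand_in(): hands the job in; it is judged then, once.
The state is a dict: "clock": time; "joints": joint angles; "qvel": joint speeds; "tau": joint torques, N m; "tcp_pos": TCP position; "orientation": TCP orientation; "contact_force": force on the tool from outside, world axes, zero at the start; "moment": the same for the moment, N m; "grip_width": finger opening in m; "gripper_force": force on a finger pad.
Only numpy, scipy, OpenCV 4.12 (cv2) and the standard library are available. Lean on these libraries where they do the work, as an engineer would, in place of code of your own. Each camera call takes 0.05 s, during which the arm holds its last target. There are 200 camera calls.

## Working session

There is one attempt and no reset: what is moved stays moved. The work goes in short steps, Python scripts to look and compute and a tool call to move; the robot and the scene stay as the last step left them, time stands still between calls to the robot, and variables do not carry over. Pictures are saved under pics/ and viewed, at most 10 in all, crops included, and the job is handed in when it is done.

Besides the shell and the picture viewer there is one more tool, called after "Call:" by a JSON object that holds its "fn" and its "kwargs", one argument or row to a line. drive_tool: Moves the arm, as the interface text tells. Its arguments: {"type":"object","properties":{"rows":{"type":"array","items":{"type":"object","properties":{"offset":{"type":"array","items":{"type":"number"}},"rotation":{"type":"array","items":{"type":"number"}},"claw":{"type":"number"}}}},"force":{"type":"number"}},"required":["rows"]}

```bash
mkdir -p pics
cat > h.py <<'E'
import numpy as np,cv2
from bench import get_obs,grab_frame,hand_in
def world(f):
    z=f["z_map"];h,w=z.shape;fl=h/2/np.tan(np.radians(f["vfov"])/2)
    u,v=np.meshgrid(np.arange(w),np.arange(h))
    P=np.stack([(u-f["cx"])/fl*z,(v-f["cy"])/fl*z,z],-1)
    return (P-f["t"])@f["R"]
E
python3 - <<'E'
from h import *
o=get_obs();print({k:np.round(v,3) for k,v in o.items()})
for n in("scene","top"):
    f=grab_frame(n);np.savez(n+".npz",**f)
    cv2.imwrite(f"pics/{n}.png",f["frame"][...,::-1]); print(n,f["vfov"],f["cx"],f["cy"],f["R"],f["t"],(f["z_map"]>0).mean())
E
```

```text
{'clock': np.float64(0.0), 'joints': array([-1.442,  0.478,  0.022,  1.556, -0.011,  1.109, -0.083]), 'qvel': array([ 0.001,  0.001, -0.001,  0.   , -0.001,  0.002, -0.   ]), 'tau': array([ 0.0000e+00, -5.9645e+01,  1.6080e+00, -2.8118e+01,  1.3000e-02,
        9.0000e-03,  0.0000e+00]), 'tcp_pos': array([0.158, 0.656, 0.23 ]), 'orientation': array([-3.71e-01, -3.12e+00,  3.00e-03]), 'contact_force': array([ 0.476, -0.396,  0.31 ]), 'moment': array([ 0.015,  0.037, -0.029]), 'gripper_force': np.float64(0.0), 'grip_width': np.float64(0.085)}
scene 53.97985899767573 253.69953081013952 190.92468013101433 [[-0.82518773  0.56463562 -0.01586907]
 [ 0.39747514  0.56047086 -0.72655759]
 [-0.40134614 -0.60585397 -0.68692229]] [ 0.53139523 -0.02497549  1.32617999] 0.9958445231119791
top 47.63717831458805 248.92657796431726 199.98159216719262 [[ 0.01566258 -0.99982383  0.01034336]
 [-0.99877039 -0.01613103 -0.04687746]
 [ 0.04703605 -0.00959642 -0.99884709]] [-0.14742844  0.53790746  1.47897418] 0.99603271484375
```

View pics/scene.png

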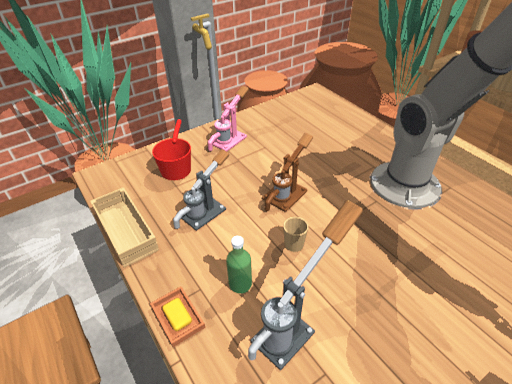

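View pics/top.png

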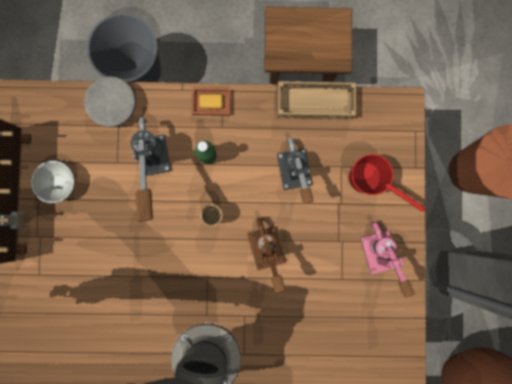

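The scene view shows the well pump with its long lever handle at (343,222), the bottle at (239,265) and the soap pump at (200,205). In the top view the handle is at (144,204), the bottle at (205,152) and the soap pump at (295,170). The arm is at the far left.

Run:
```python
from h import *
for n,seed in(("scene",(343,222)),("top",(144,204))):
    f=dict(np.load(n+".npz"));W=world(f);u,v=seed
    print(n,"table",W[330,400],W[300,350])
    hsv=cv2.cvtColor(f["frame"],cv2.COLOR_RGB2HSV)
    m=np.zeros(W.shape[:2],np.uint8);r=40
    m[v-r:v+r,u-r:u+r]=1
    m&=((W[...,2]>.2)&(hsv[...,1]>90)).astype(np.uint8)
    m=cv2.erode(m,np.ones((2,2),np.uint8))
    k,l=cv2.connectedComponents(m);P=W[(l==l[v,u])]
    print(len(P),P.min(0),P.max(0))
    # plane fit of top face
    c=P.mean(0);
    for _ in range(5):
        U,S,V=np.linalg.svd(P-P.mean(0),full_matrices=False);d=(P-P.mean(0))@V[2];P=P[abs(d)<max(.003,1.5*d.std())]
    q=(P-P.mean(0))@V.T
    print("mean",P.mean(0),"axis",V,"ext",q.min(0),q.max(0),"yaw",np.degrees(np.arctan2(V[0,1],V[0,0])))
    rect=cv2.minAreaRect(q[:,:2].astype(np.float32));print(rect)
    c2=rect[0];print("centre",P.mean(0)+c2[0]*V[0]+c2[1]*V[1])
    for nm,(a,b) in dict(scene=dict(bottle=(238,243),soap=(220,158)),top=dict(bottle=(205,147),soap=(305,193),brown=(276,280),cup=(212,214)))[n].items(): print(nm,W[b,a])
```

```text
scene table [0.4424192  0.34894339 0.00147504] [ 0.48288849  0.21757269 -0.00112424]
803 [0.46593993 0.13688969 0.24955378] [0.98068518 0.51742478 0.90126922]
mean [0.52001042 0.1693428  0.28927792] axis [[ 0.5652576   0.41692414  0.7117992 ]
 [-0.77139536 -0.03858566  0.63518529]
 [-0.29228932  0.90812191 -0.29980251]] ext [-0.02412191 -0.04769741 -0.00973065] [0.84113861 0.04630003 0.00973486] yaw 36.41183810820556
((0.4071149528026581, -0.013525377959012985), (0.0935170128941536, 0.8655858039855957), 88.2420883178711)
centre [0.76056866 0.33960074 0.57047089]
bottle [0.69901944 0.01926159 0.19129535]
soap [ 0.55859904 -0.30424809  0.17656133]
top table [ 0.10285963 -0.66413655 -0.00166942] [ 2.02694787e-01 -4.91352752e-01 -4.19531069e-05]
442 [0.46647313 0.13167655 0.25823782] [0.5553768  0.18426415 0.30846971]
mean [0.51150221 0.15852843 0.2851359 ] axis [[-0.87365187 -0.14644334  0.46399004]
 [ 0.15682972 -0.98748994 -0.01637265]
 [ 0.46058317  0.05846343  0.8856891 ]] ext [-0.04662093 -0.01920242 -0.00298424] [0.04521532 0.02071446 0.00297311] yaw -170.48442479364076
((-0.0007220134139060974, 0.0009283628314733505), (0.039775460958480835, 0.09198170900344849), 89.66207122802734)
centre [0.5122786  0.15771741 0.28478569]
bottle [ 0.6902332  -0.00151372  0.1937878 ]
soap [ 0.55664605 -0.30857837  0.17694304]
brown [ 0.2913034  -0.22299893  0.17861847]
cup [ 0.49012338 -0.01315097  0.01249356]
```

Run:
```python
from h import *
f=dict(np.load("scene.npz"));W=world(f);hsv=cv2.cvtColor(f["frame"],cv2.COLOR_RGB2HSV)
d=W-np.array([.512,.158,.285])
a=np.array([.874,.146,-.464]);b=np.array([.165,-.986,0]);n=np.array([.4606,.0585,.8857])
q=np.stack([d@a,d@b,d@n],-1);m=(abs(q[...,0])<.08)&(abs(q[...,1])<.05)&(abs(q[...,2])<.006)&(hsv[...,1]>90)
Q=q[m];print(len(Q),np.percentile(Q,[1,50,99],0))
```

```text
836 [[-4.33074942e-02 -2.33232060e-02 -5.31245446e-03]
 [ 5.33237067e-03 -3.99736307e-03 -2.12374975e-05]
 [ 5.29512949e-02  1.85759550e-02  3.09662964e-03]]
```

Call:
{"fn": "drive_tool", "kwargs": {
  "rows": [
    {"offset": [0,0,-0.3],"rotation": [0,0,0],"claw": 0},
    {"offset": [0,0,-0.6],"rotation": [0,0,0],"claw": 0},
    {"offset": [0,0,-0.8],"rotation": [0,0,0],"claw": 0},
    {"offset": [-0.2,-0.17,-0.8],"rotation": [0,0,0],"claw": 0},
    {"offset": [-0.4,-0.34,-0.8],"rotation": [0,0,0],"claw": 0},
    {"offset": [-0.6,-0.5,-0.8],"rotation": [0,0,0],"claw": 0},
    {"offset": [-0.77,-0.67,-0.8],"rotation": [0,0,0],"claw": 0},
    {"offset": [-0.77,-0.67,-0.8],"rotation": [0,0,0],"claw": 0}
  ]
}}

```text
clock: 0.77
tcp_pos: [0.2536, 0.5248, 0.3517]
orientation: [0.387, 3.114, -0.004]
contact_force: [0.7, -0.8, -1.5]
grip_width: -0.0002
gripper_force: 0.0
```

Call:
{"fn": "drive_tool", "kwargs": {
  "rows": [
    {"offset": [-0.2,-0.16,0],"rotation": [0,0,0],"claw": 0},
    {"offset": [-0.4,-0.32,0],"rotation": [0,0,0],"claw": 0},
    {"offset": [-0.6,-0.5,0],"rotation": [0,0,0],"claw": 0},
    {"offset": [-0.76,-0.65,0],"rotation": [0,0,0],"claw": 0},
    {"offset": [-0.76,-0.65,0],"rotation": [0,0,0],"claw": 0}
  ]
}}

```text
clock: 1.18
tcp_pos: [0.3401, 0.4032, 0.3515]
orientation: [0.388, 3.116, -0.003]
contact_force: [-0.5, 0.4, 0.3]
grip_width: -0.0003
gripper_force: 0.0
```

Call:
{"fn": "drive_tool", "kwargs": {
  "rows": [
    {"offset": [-0.2,-0.16,0],"rotation": [0,0,0],"claw": 0},
    {"offset": [-0.4,-0.32,0],"rotation": [0,0,0],"claw": 0},
    {"offset": [-0.6,-0.5,0],"rotation": [0,0,0],"claw": 0},
    {"offset": [-0.76,-0.65,0],"rotation": [0,0,-0.05],"claw": 0},
    {"offset": [-0.76,-0.65,0],"rotation": [0,0,-0.1],"claw": 0},
    {"offset": [-0.76,-0.65,0],"rotation": [0,0,-0.15],"claw": 0},
    {"offset": [-0.76,-0.65,0],"rotation": [0,0,-0.2],"claw": 0},
    {"offset": [-0.76,-0.65,0],"rotation": [0,0,-0.2],"claw": 0},
    {"offset": [-0.76,-0.65,0],"rotation": [0,0,-0.2],"claw": 0}
  ]
}}

```text
clock: 1.93
tcp_pos: [0.4227, 0.2886, 0.351]
orientation: [0.252, -3.131, 0.001]
contact_force: [0.4, 0.7, 0.4]
grip_width: 0.0001
gripper_force: 0.0
```

Run:
```python
from h import *
from scipy.spatial.transform import Rotation as R
o=get_obs();M=R.from_rotvec(o["orientation"]).as_matrix();p=o["tcp_pos"];print(p,M,o["joints"])
print((M.T@(np.array([.515,.16,.325])-p))/.15)
```

```text
[0.42268376 0.28857436 0.35104003] [[-9.87147830e-01 -1.59809066e-01 -4.74275138e-04]
 [-1.59808901e-01  9.87147902e-01 -3.67556960e-04]
 [ 5.26918642e-04 -2.87039667e-04 -9.99999820e-01]] [-0.93752195  0.10213834  0.23789458  1.79185781 -0.02533876  1.25114943
  1.0384504 ]
[-0.47064115 -0.94444938  0.17362333]
```

Call:
{"fn": "drive_tool", "kwargs": {
  "rows": [
    {"offset": [-0.12,-0.24,0],"rotation": [0,0,0],"claw": 0},
    {"offset": [-0.24,-0.47,0],"rotation": [0,0,0],"claw": 0},
    {"offset": [-0.36,-0.71,0],"rotation": [0,0,0],"claw": 0},
    {"offset": [-0.47,-0.94,0],"rotation": [0,0,0],"claw": 0},
    {"offset": [-0.47,-0.94,0.17],"rotation": [0,0,0],"claw": 0},
    {"offset": [-0.47,-0.94,0.17],"rotation": [0,0,0],"claw": 0},
    {"offset": [-0.47,-0.94,0.17],"rotation": [0,0,0],"claw": 0}
  ]
}}

```text
clock: 2.52
tcp_pos: [0.5145, 0.161, 0.3249]
orientation: [0.253, -3.129, 0.001]
contact_force: [0.1, 0.3, -0.0]
grip_width: -0.0002
gripper_force: 0.0
```

Run:
```python
from h import *
f=grab_frame("scene");W=world(f)
cv2.imwrite("pics/s2.png",cv2.resize(f["frame"][120:320,200:440,::-1],None,fx=3,fy=3)[:600])
```

```text
(no output)
```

View pics/s2.png

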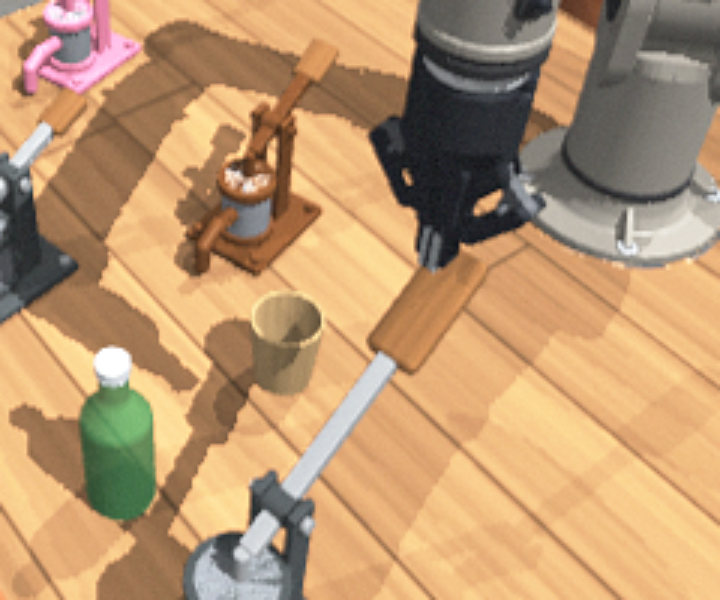

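The crop shows the closed fingertips at (435,265), right over the handle centre at about (430,310) and 40 mm above it, clear of the cup and bottle. Pressing next.

Call:
{"fn": "drive_tool", "kwargs": {
  "rows": [
    {"offset": [0,0,0.15],"rotation": [0,0,0],"claw": 0},
    {"offset": [0,0,0.28],"rotation": [0,0,0],"claw": 0},
    {"offset": [0.05,0,0.4],"rotation": [0,0,0],"claw": 0},
    {"offset": [0.1,0,0.5],"rotation": [0,0,0],"claw": 0},
    {"offset": [0.1,0,0.5],"rotation": [0,0,0],"claw": 0}
  ]
}}

```text
clock: 2.98
tcp_pos: [0.4996, 0.1598, 0.2502]
orientation: [0.259, -3.131, -0.0]
contact_force: [2.4, 0.9, 3.5]
grip_width: -0.0001
gripper_force: 1.9
```

Call:
{"fn": "drive_tool", "kwargs": {
  "rows": [
    {"offset": [0.03,0,0.15],"rotation": [0,0,0],"claw": 0},
    {"offset": [0.06,0,0.3],"rotation": [0,0,0],"claw": 0},
    {"offset": [0.05,0,0.45],"rotation": [0,0,0],"claw": 0},
    {"offset": [0.03,0,0.58],"rotation": [0,0,0],"claw": 0},
    {"offset": [0,0,0.68],"rotation": [0,0,0],"claw": 0},
    {"offset": [0,0,0.68],"rotation": [0,0,0],"claw": 0},
    {"offset": [0,0,0.68],"rotation": [0,0,0],"claw": 0}
  ]
}}

```text
clock: 3.57
tcp_pos: [0.4987, 0.1599, 0.1493]
orientation: [0.258, -3.126, -0.001]
contact_force: [-8.5, 0.8, 9.0]
grip_width: 0.0001
gripper_force: 4.8
```

Run:
```python
from h import *
o=get_obs();print(o["contact_force"],o["tcp_pos"])
f=grab_frame("scene");W=world(f)
cv2.imwrite("pics/s3.png",cv2.resize(f["frame"][120:320,200:440,::-1],None,fx=3,fy=3)[:600])
# lever angle from bar points in vertical plane through lever
t=np.array([.987,.16]);s=(W[...,:2]-[.515,.16])@t;y=(W[...,:2]-[.515,.16])@[-.16,.987]
for a in np.arange(-.06,.15,.02):
    m=(abs(y)<.02)&(abs(s-a)<.01)&(W[...,2]>.08)&(W[...,2]<.32)
    if m.any():print(round(a,2),m.sum(),np.round(np.median(W[m][:,2]),3))
```

```text
[-8.45320496  0.8183717   9.00217008] [0.49866765 0.15989635 0.14934361]
-0.06 8 0.134
-0.04 28 0.14
-0.02 57 0.15
0.0 425 0.201
0.02 322 0.29
0.04 61 0.16
0.06 51 0.168
0.08 54 0.174
0.1 55 0.179
0.12 61 0.187
0.14 63 0.194
```

View pics/s3.png

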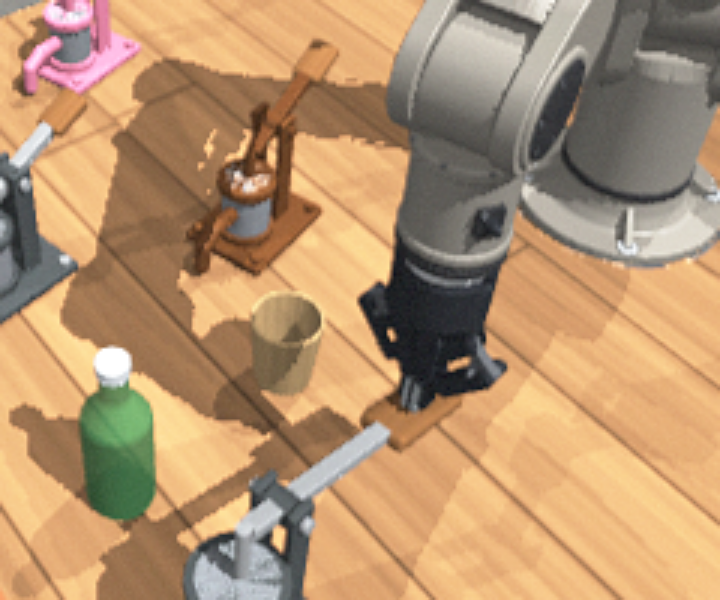

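The fingers are on the handle at (410,400) and the lever slopes about 17° down, so it is near 0.79 rad. I'll press a little further for margin.

Call:
{"fn": "drive_tool", "kwargs": {
  "rows": [
    {"offset": [0,0,0.04],"rotation": [0,0,0],"claw": 0},
    {"offset": [0,0,0.08],"rotation": [0,0,0],"claw": 0},
    {"offset": [0,0,0.08],"rotation": [0,0,0],"claw": 0},
    {"offset": [0,0,0.08],"rotation": [0,0,0],"claw": 0}
  ]
}}

```text
clock: 3.95
tcp_pos: [0.5014, 0.1605, 0.1392]
orientation: [-0.258, 3.129, 0.004]
contact_force: [-3.7, 0.5, 9.7]
grip_width: 0.0002
gripper_force: 5.0
```

```bash
cat >> h.py <<'E'
def lever():
    o=get_obs();print(o["clock"],o["contact_force"],o["tcp_pos"])
    W=world(grab_frame("scene"))
    d=W[...,:2]-[.515,.16];s=d@[.987,.16];y=d@[-.16,.987]
    p=[]
    for a in np.arange(.055,.145,.01):
        m=(abs(y)<.015)&(abs(s-a)<.005)&(W[...,2]>.13)&(W[...,2]<.3)
        if m.sum()>5:p.append((a,np.median(W[m][:,2])))
    k=np.polyfit(*np.array(p).T,1);print("angle",np.radians(28)+np.arctan(k[0]),k)
E
python3 -c "
from h import *
lever()"
```

```text
3.95 [-3.69220562  0.47450752  9.69243892] [0.50140118 0.16046375 0.13922515]
angle 0.851214280988235 [0.37928501 0.13877258]
```

The lever is at 0.85 rad. Raising.

Call:
{"fn": "drive_tool", "kwargs": {
  "rows": [
    {"offset": [0.05,0,-0.2],"rotation": [0,0,0],"claw": 0},
    {"offset": [0.05,0,-0.4],"rotation": [0,0,0],"claw": 0},
    {"offset": [0.02,0,-0.6],"rotation": [0,0,0],"claw": 0},
    {"offset": [-0.05,0,-0.8],"rotation": [0,0,0],"claw": 0},
    {"offset": [-0.09,0,-1],"rotation": [0,0,0],"claw": 0},
    {"offset": [-0.09,0,-1],"rotation": [0,0,0],"claw": 0}
  ]
}}

```text
clock: 4.5
tcp_pos: [0.5185, 0.1627, 0.2953]
orientation: [-0.256, 3.119, 0.008]
contact_force: [0.3, -0.3, -0.3]
grip_width: -0.0006
gripper_force: 0.0
```

Call:
{"fn": "drive_tool", "kwargs": {
  "rows": [
    {"offset": [0,0,-0.12],"rotation": [0,0,0],"claw": 0},
    {"offset": [0,0,-0.24],"rotation": [0,0,0],"claw": 0},
    {"offset": [0,0,-0.24],"rotation": [0,0,0],"claw": 0},
    {"offset": [0,0,-0.24],"rotation": [0,0,0],"claw": 0},
    {"offset": [0,0,-0.24],"rotation": [0,0,0],"claw": 0}
  ]
}}

```text
clock: 4.92
tcp_pos: [0.5136, 0.1609, 0.323]
orientation: [-0.257, 3.131, 0.0]
contact_force: [-0.1, -0.2, 0.0]
grip_width: 0.0001
gripper_force: 0.0
```

```bash
python3 -c "
from h import *
lever()"
```

```text
4.9167 [-0.05399525 -0.16234335  0.00622527] [0.513646   0.1608684  0.32296497]
angle 0.0033873371998350277 [-0.52737224  0.28024174]
```

First stroke is complete and the lever is back at 0. Second stroke.

Call:
{"fn": "drive_tool", "kwargs": {
  "rows": [
    {"offset": [0,0,0.15],"rotation": [0,0,0],"claw": 0},
    {"offset": [0,0,0.28],"rotation": [0,0,0],"claw": 0},
    {"offset": [0.05,0,0.4],"rotation": [0,0,0],"claw": 0},
    {"offset": [0.1,0,0.5],"rotation": [0,0,0],"claw": 0},
    {"offset": [0.1,0,0.5],"rotation": [0,0,0],"claw": 0}
  ]
}}

```text
clock: 5.38
tcp_pos: [0.4975, 0.1575, 0.2453]
orientation: [0.256, -3.128, 0.003]
contact_force: [2.5, -0.5, 3.9]
grip_width: 0.0001
gripper_force: 2.0
```

Call:
{"fn": "drive_tool", "kwargs": {
  "rows": [
    {"offset": [0.03,0,0.15],"rotation": [0,0,0],"claw": 0},
    {"offset": [0.06,0,0.3],"rotation": [0,0,0],"claw": 0},
    {"offset": [0.05,0,0.45],"rotation": [0,0,0],"claw": 0},
    {"offset": [0.03,0,0.58],"rotation": [0,0,0],"claw": 0},
    {"offset": [0,0,0.68],"rotation": [0,0,0],"claw": 0},
    {"offset": [0,0,0.73],"rotation": [0,0,0],"claw": 0},
    {"offset": [0,0,0.75],"rotation": [0,0,0],"claw": 0},
    {"offset": [0,0,0.75],"rotation": [0,0,0],"claw": 0},
    {"offset": [0,0,0.75],"rotation": [0,0,0],"claw": 0}
  ]
}}

```text
clock: 6.13
tcp_pos: [0.5004, 0.1587, 0.1366]
orientation: [-0.256, 3.13, 0.001]
contact_force: [-0.7, 0.1, 10.9]
grip_width: -0.0001
gripper_force: 4.9
```

```bash
python3 -c "
from h import *
lever()"
```

```text
6.1333 [-0.6770532   0.10908116 10.93641554] [0.50039958 0.1586772  0.1365776 ]
angle 0.8693875904356072 [0.40021928 0.13582386]
```

Call:
{"fn": "drive_tool", "kwargs": {
  "rows": [
    {"offset": [0.05,0,-0.2],"rotation": [0,0,0],"claw": 0},
    {"offset": [0.05,0,-0.4],"rotation": [0,0,0],"claw": 0},
    {"offset": [0.02,0,-0.6],"rotation": [0,0,0],"claw": 0},
    {"offset": [-0.05,0,-0.8],"rotation": [0,0,0],"claw": 0},
    {"offset": [-0.09,0,-1],"rotation": [0,0,0],"claw": 0},
    {"offset": [-0.09,0,-1],"rotation": [0,0,0],"claw": 0}
  ]
}}

```text
clock: 6.68
tcp_pos: [0.5165, 0.1614, 0.2919]
orientation: [-0.255, 3.122, 0.006]
contact_force: [0.4, 0.2, 0.3]
grip_width: 0.0001
gripper_force: 0.0
```

Call:
{"fn": "drive_tool", "kwargs": {
  "rows": [
    {"offset": [0,0,-0.12],"rotation": [0,0,0],"claw": 0},
    {"offset": [0,0,-0.26],"rotation": [0,0,0],"claw": 0},
    {"offset": [0,0,-0.26],"rotation": [0,0,0],"claw": 0},
    {"offset": [0,0,-0.26],"rotation": [0,0,0],"claw": 0},
    {"offset": [0,0,-0.26],"rotation": [0,0,0],"claw": 0}
  ]
}}

```text
clock: 7.1
tcp_pos: [0.5119, 0.1601, 0.3236]
orientation: [0.256, -3.13, 0.001]
contact_force: [-0.4, 0.6, -0.2]
grip_width: -0.0002
gripper_force: 0.0
```

```bash
python3 -c "
from h import *
lever()"
```

```text
7.1 [-0.38120731  0.62471937 -0.1783707 ] [0.51192933 0.16009342 0.3236262 ]
angle 0.0035562369120565873 [-0.52715638  0.27996105]
```

Third stroke.

Call:
{"fn": "drive_tool", "kwargs": {
  "rows": [
    {"offset": [0,0,0.15],"rotation": [0,0,0],"claw": 0},
    {"offset": [0,0,0.28],"rotation": [0,0,0],"claw": 0},
    {"offset": [0.05,0,0.4],"rotation": [0,0,0],"claw": 0},
    {"offset": [0.1,0,0.5],"rotation": [0,0,0],"claw": 0},
    {"offset": [0.1,0,0.5],"rotation": [0,0,0],"claw": 0}
  ]
}}

```text
clock: 7.57
tcp_pos: [0.4959, 0.1571, 0.2465]
orientation: [0.256, -3.128, 0.003]
contact_force: [1.2, -0.7, 3.5]
grip_width: -0.0004
gripper_force: 2.0
```

Call:
{"fn": "drive_tool", "kwargs": {
  "rows": [
    {"offset": [0.03,0,0.15],"rotation": [0,0,0],"claw": 0},
    {"offset": [0.06,0,0.3],"rotation": [0,0,0],"claw": 0},
    {"offset": [0.05,0,0.45],"rotation": [0,0,0],"claw": 0},
    {"offset": [0.03,0,0.58],"rotation": [0,0,0],"claw": 0},
    {"offset": [0,0,0.68],"rotation": [0,0,0],"claw": 0},
    {"offset": [0,0,0.73],"rotation": [0,0,0],"claw": 0},
    {"offset": [0,0,0.75],"rotation": [0,0,0],"claw": 0},
    {"offset": [0,0,0.75],"rotation": [0,0,0],"claw": 0},
    {"offset": [0,0,0.75],"rotation": [0,0,0],"claw": 0}
  ]
}}

```text
clock: 8.32
tcp_pos: [0.4983, 0.1582, 0.1377]
orientation: [0.256, -3.131, -0.001]
contact_force: [-1.5, -0.2, 9.7]
grip_width: -0.0
gripper_force: 4.8
```

```bash
python3 -c "
from h import *
lever()"
```

```text
8.3167 [-1.45172406 -0.18720193  9.7406976 ] [0.49827396 0.15817709 0.13765912]
angle 0.8452185961216343 [0.37244228 0.1395373 ]
```

Call:
{"fn": "drive_tool", "kwargs": {
  "rows": [
    {"offset": [0.05,0,-0.2],"rotation": [0,0,0],"claw": 0},
    {"offset": [0.05,0,-0.4],"rotation": [0,0,0],"claw": 0},
    {"offset": [0.02,0,-0.6],"rotation": [0,0,0],"claw": 0},
    {"offset": [-0.05,0,-0.8],"rotation": [0,0,0],"claw": 0},
    {"offset": [-0.09,0,-1],"rotation": [0,0,0],"claw": 0},
    {"offset": [-0.09,0,-1],"rotation": [0,0,0],"claw": 0}
  ]
}}

```text
clock: 8.87
tcp_pos: [0.5149, 0.161, 0.2932]
orientation: [-0.255, 3.122, 0.006]
contact_force: [0.8, -0.0, 0.8]
grip_width: -0.0001
gripper_force: 0.0
```

Call:
{"fn": "drive_tool", "kwargs": {
  "rows": [
    {"offset": [0,0,-0.2],"rotation": [0,0,0],"claw": 0},
    {"offset": [0,0,-0.4],"rotation": [0,0,0],"claw": 0},
    {"offset": [0,0,-0.5],"rotation": [0,0,0],"claw": 0},
    {"offset": [0,0,-0.5],"rotation": [0,0,0],"claw": 0},
    {"offset": [0,0,-0.5],"rotation": [0,0,0],"claw": 0},
    {"offset": [0,0,-0.5],"rotation": [0,0,0],"claw": 0},
    {"offset": [0,0,-0.5],"rotation": [0,0,0],"claw": 0},
    {"offset": [0,0,-0.5],"rotation": [0,0,0],"claw": 0}
  ]
}}

```text
clock: 9.53
tcp_pos: [0.5104, 0.1598, 0.3605]
orientation: [0.256, -3.129, 0.002]
contact_force: [0.4, 0.5, -0.4]
grip_width: 0.0
gripper_force: 0.0
```

```bash
python3 -c "
from h import *
lever()
W=world(grab_frame('scene'));print(W[243,238],W[158,220])"
```

```text
9.5333 [ 0.35763252  0.52321104 -0.39091777] [0.51036097 0.15976372 0.36054656]
angle -0.003666837837804693 [-0.53642215  0.28094848]
[0.69975986 0.02057112 0.19316167] [ 0.55880795 -0.30384142  0.17692002]
```

The lever is up, the fingers are clear, and the bottle and soap lever are where they were.

```bash
python3 -c "
from h import *
print(hand_in())"
```

```text
the job is handed in; nothing more can be done
None
```

I worked the long lever through three full strokes (about 0.85 to 0.87 rad down by camera, back to about 0 each time), let go with it up, and handed the job in at about 9.5 s; the bottle and soap lever stayed where they were, but the hand-in returned no verdict.

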